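# Press the push pins of an air filter box home, crosswise

### The arm

A 7-joint arm with a two-finger parallel gripper is mounted at the origin on the work surface. World frame = base frame: x ahead of the robot, y to its left, z up, the work surface at z = 0. Lengths are in m, angles in rad, forces in N, time in s.
With the tool pointing down it reaches from about 0.425 to 0.875 m from the base axis. Payload 4.7 kg.
Tool frame: the origin (TCP) lies midway between the tips of the shut fingers; the grasp point (between the pads) lies 19 mm behind it; z points along the fingers, x is the direction in which the jaws open and shut, and the axes are right-handed (so a half turn about z gives the same grasp; the last joint's range is limited). The gripper opens to 87 mm and grips with 3 to 60 N. Pads are 19 mm wide; open, the fingers measure 117 mm over their backs; the gripper's body (75 mm by 190 mm) begins 51 mm behind the grasp point.
Start: joints at [-1.253, 0.321, -0.07, 1.45, 0.023, 1.371, -0.057], TCP at [0.194, 0.62, 0.192] pointing down, gripper open.
Joint ranges: [-2.86, 2.86], [-0.3, 2.09], [-1.38, 1.24], [0.06, 2.45], [-1.56, 4.7], [0.09, 2.05], [-2.69, 2.69]. Speed limits (rad/s): [2.57, 2.57, 3.14, 3.14, 3.14, 3.14, 3.14].

### API

Orientations are given as a unit quaternion [x, y, z, w].
In Python, from rig import telemetry, vision, workorder gives the robot as it stands.
- The arm moves only by the tool move_arm, never from a script. Its argument "plan" is a list that holds one entry, the list of rows, each a list of 7 numbers: the shift along the tool's x, y, z in cm, then the turn, a rotation vector about the tool's x, y, z in rad, then the opening, from 0 (shut) to 1 (fully open). In form: [[[tx, ty, tz, wx, wy, wz, grip], ...]]. A call has 1 to 20 rows; each row shifts and turns the commanded pose from where the row before left it, along the tool's axes as they then stand; what a row does not reach is not made up. A row lasts 1/8 s, in which the tool goes at most 62.5 mm and 10.7 degrees, less where a joint would pass 70% of its speed; a pose out of reach is approached as far as the arm can. A call with a gripper value outside its range is refused whole. The fingers move at their own pace and stop on an object; "grip_force" is the grip in N (left out, the last holds). Time passes only in rows, so rows that do not move let the fingers close. It gives the time, the measured TCP pose, the force and the opening at its end, in the units of the state.
- telemetry.sense(): the state, without advancing time (a new reading comes with each control period).
- vision.camera(name): name is "scene" or "top" or "wrist"; returns a dict with "color" (400x640x3 uint8, red, green, blue), "range_z" (400x640 float32, m along the optical axis (not along the pixel's ray), 0 where there is no reading), "mtx" (3x3 intrinsics, pixels), "view" (4x4, takes a point from world to camera coordinates). Camera axes: x right, y up, looking along -z (the intrinsics and any distortion apply to the point x, -y, -z); pixel columns grow to the right and rows downward; lengths in m; the calibration is good to about 2 mm. A picture is of the moment at which its call begins.
- workorder.hand_in(): hands the job in, once; it reports no verdict.
The state is a dict: "clock": time; "joint_pos": joint angles; "dq": joint speeds; "tau": joint torques, N m; "position": TCP position; "ee_rot": TCP orientation; "wrist_force": force on the tool from outside, world axes, zero at the start; "wrist_torque": the same for the moment, N m; "gripper_width": finger opening in m.
Only numpy, scipy, OpenCV 4.12 (cv2) and the standard library are available. Lean on these libraries where they do the work, as an engineer would, in place of code of your own. Each camera call takes 0.05 s, during which the arm holds its last target.

### The job

Fasten the lid of the air filter box by pressing its four raised push pins lightly down with a fingertip until each head sits on its collar, one pin after another and crosswise: first the pin at the corner where the round spout comes out, then the diagonally opposite pin, then the other pin at the spout's end, and last the remaining one. Do not push any pin before its turn, and be gentle: the plastic cracks if pressed hard. Pick up nothing, and leave the box and all the things on and around it where they are.

Things in the scene. Friction and masses are not known exactly. Their poses are not given: they have to be found in the camera images.
- filter_box: loose, heavy (2.5 kg) air filter box standing flat on the bench at any yaw: black tub with a grey lid, lid 215 mm (x) by 155 mm (y), lid rim top 62 mm above the bench, raised panel (100 x 60 mm) in the middle of the lid to 68 mm. Origin: centre of the underside; z up, x along the long side towards the end with the spout, y to the spout's side. The pins stand at x = +-85, y = +-55 mm. More than about 25 N on the box or a pin is too rough
- spout_mouth (a point): centre of the open end of the round metal air spout (48 mm diameter, 54 mm over its end bead), a stub lying level that sticks out 57 mm from the lid's edge at one short end of the box, off centre, 30 mm above the bench; at (165, 42, 30) mm in the box's frame
- pin_spout_top (a point): centre of the top of the black push pin at the corner where the spout comes out (x +85, y +55 mm in the box's frame). Flat round head 20 mm across, 4 mm thick, over a 26 mm grey collar whose top is 65 mm above the bench. The point is 76 to 78 mm above the bench at the start, 69 mm with the pin home, and moves with the pin
- pin_spout (a joint): how far that pin (pin_spout) is pushed down, m: 0 fully raised, 0.009 home with its head on the collar; starts at 0 to 0.002. Slides straight down under about 5 N plus slight damping (25 N s/m), stays where it is left, does not spring back
- pin_diagonal_top (a point): centre of the top of the black push pin at the corner diagonally opposite the spout's corner (x -85, y -55). Flat round head 20 mm across, 4 mm thick, over a 26 mm grey collar whose top is 65 mm above the bench. The point is 76 to 78 mm above the bench at the start, 69 mm with the pin home, and moves with the pin
- pin_diagonal (a joint): how far that pin (pin_diagonal) is pushed down, m: 0 fully raised, 0.009 home with its head on the collar; starts at 0 to 0.002. Slides straight down under about 5 N plus slight damping (25 N s/m), stays where it is left, does not spring back
- pin_beside_top (a point): centre of the top of the black push pin at the other corner of the spout's short end (x +85, y -55). Flat round head 20 mm across, 4 mm thick, over a 26 mm grey collar whose top is 65 mm above the bench. The point is 76 to 78 mm above the bench at the start, 69 mm with the pin home, and moves with the pin
- pin_beside (a joint): how far that pin (pin_beside) is pushed down, m: 0 fully raised, 0.009 home with its head on the collar; starts at 0 to 0.002. Slides straight down under about 5 N plus slight damping (25 N s/m), stays where it is left, does not spring back
- pin_last_top (a point): centre of the top of the black push pin at the other corner of the end without the spout (x -85, y +55). Flat round head 20 mm across, 4 mm thick, over a 26 mm grey collar whose top is 65 mm above the bench. The point is 76 to 78 mm above the bench at the start, 69 mm with the pin home, and moves with the pin
- pin_last (a joint): how far that pin (pin_last) is pushed down, m: 0 fully raised, 0.009 home with its head on the collar; starts at 0 to 0.002. Slides straight down under about 5 N plus slight damping (25 N s/m), stays where it is left, does not spring back
- socket: steel socket, 30 mm diameter, 38 mm tall, standing on the lid's raised panel; origin under its centre; a bystander, to be left alone
- spare_pin: loose spare push pin standing on its 20 mm head on the bench near the spout, 26 mm tall; origin under its centre; a bystander, to be left alone
- hose_clamp: steel band ring 54 mm across, 12 mm tall, flat on the bench at the end without the spout; origin under its centre; a bystander, to be left alone
- screwdriver: 190 mm screwdriver lying beside one long side of the box; a bystander, to be left alone
- wrench: 180 mm wrench lying beside the other long side; a bystander, to be left alone
- spray_can: spray can, 58 mm diameter, 190 mm tall, standing at the left of the bench; a bystander, to be left alone
- grease_jar: yellow jar, 68 mm diameter, 70 mm tall, standing at the left; a bystander, to be left alone
- hammer: 270 mm hammer lying at the right; a bystander, to be left alone

How it is judged:
On the way, in this order (a step that is already met when the one before it is completed fails the run):
1. the pin at the spout's corner is pressed home (value of joint pin_spout above 0.007 m), for 0.1 s.
2. the diagonally opposite pin is pressed home (value of joint pin_diagonal above 0.007 m), for 0.1 s.
3. the other pin at the spout's end is pressed home (value of joint pin_beside above 0.007 m), for 0.1 s.
4. the remaining pin is pressed home (value of joint pin_last above 0.007 m), for 0.1 s.
At the end, for the whole second after the job is handed in: all four pins are pushed in by at least 7 of their 9 mm; the box stands level and still within 15 mm of where it was, and every bystander within 20 mm of where it was (value of joint each of pin_spout, pin_diagonal, pin_beside, pin_last above 0.007 m and distance of filter_box from where it was at the start of the episode below 0.015 m and angle between filter_box's own z axis and vertical below 0.06 rad and linear speed of filter_box below 0.02 m/s and distance of each of socket, spare_pin, hose_clamp, screwdriver, wrench, spray_can, grease_jar, hammer from where it was at the start of the episode below 0.02 m); the robot touches nothing.
It fails at once if a pin is pushed in before its turn ((value of joint pin_diagonal above 0.004 m and value of joint pin_spout below 0.007 m) or (value of joint pin_beside above 0.004 m and value of joint pin_diagonal below 0.007 m) or (value of joint pin_last above 0.004 m and value of joint pin_beside below 0.007 m)).
It fails at once if the box or a pin is pressed harder than 25 N (contact force between any of the fingers, the arm and filter_box above 25 N).
It fails at once if the box is shifted by more than 15 mm, lifted by more than 5 mm or tipped (distance of filter_box from where it was at the start of the episode above 0.015 m or height (world z) of filter_box above 0.005 m or angle between filter_box's own z axis and vertical above 0.06 rad).
It fails at once if a bystander is lifted or moved by more than 20 mm (distance of any of socket, spare_pin, hose_clamp, screwdriver, wrench, spray_can, grease_jar, hammer from where it was at the start of the episode above 0.02 m).
It also fails if it takes over 64 s, if anything falls off the work surface, if the arm or the gripper's body presses on something with over 40 N, if the wrist force passes 120 N, or if a joint passes its speed limit or range.

## Working session

There is one attempt and no reset: what is moved stays moved. The work goes in short steps, Python scripts to look and compute and a tool call to move; the robot and the scene stay as the last step left them, time stands still between calls to the robot, and variables do not carry over. Pictures are saved under pics/ and viewed, and the job is handed in when it is done.

Besides the shell and the picture viewer there is one more tool, called after "Request:" as name(argument=value, ...) on one line, values as JSON. move_arm: Moves the arm, as the interface text tells. Its arguments: {"type":"object","properties":{"plan":{"type":"array","items":{"type":"array","items":{"type":"array","items":{"type":"number"}}}},"grip_force":{"type":"number"}},"required":["plan"]}

```bash
mkdir -p pics; ls; python3 - <<'E'
from rig import telemetry, vision
import cv2, numpy as np
s=telemetry.sense(); print(s)
for n in ("scene","top","wrist"):
    c=vision.camera(n); cv2.imwrite(f"pics/{n}0.png",c["color"][:,:,::-1]); np.savez(f"{n}0.npz",**c)
    print(n,c["mtx"],c["view"])
E
```

```text
pics
{'clock': 0.0, 'joint_pos': array([-1.25294635,  0.32184425, -0.07007268,  1.45166317,  0.02257173,
        1.37077796, -0.05691653]), 'dq': array([ 3.75760312e-04, -2.32663819e-04,  5.38073863e-04, -1.54430340e-03,
       -3.57465424e-04, -5.39513527e-04,  6.40361372e-05]), 'tau': array([ 3.58279021e-04, -4.91298687e+01, -4.03822605e-01, -3.12518513e+01,
       -6.39984920e-02,  4.37914033e-02,  1.79502413e-04]), 'position': array([0.19428247, 0.61965567, 0.19105359]), 'ee_rot': array([ 8.05947448e-01,  5.91986320e-01, -7.46088547e-04,  5.93122973e-04]), 'wrist_force': array([ 0.18779863, -0.41260106, -0.49272656]), 'wrist_torque': array([-0.02323483, -0.03201745,  0.01423964]), 'gripper_width': 0.08714640573628418}
scene [[371.67356789   0.         316.61948113]
 [  0.         371.67356789 200.44560741]
 [  0.           0.           1.        ]] [[ 0.89345424  0.44909116 -0.007527   -0.52130447]
 [-0.35645468  0.71915345  0.59645484  0.176072  ]
 [ 0.27327566 -0.53022207  0.80261134 -1.14121886]
 [ 0.          0.          0.          1.        ]]
top [[475.38205059   0.         321.66426779]
 [  0.         475.38205059 195.6422238 ]
 [  0.           0.           1.        ]] [[-2.14114678e-02 -9.99766780e-01  2.81691472e-03  1.12866578e-03]
 [ 9.94886812e-01 -2.10286287e-02  9.87827328e-02 -5.80222097e-01]
 [-9.87004588e-02  4.91759460e-03  9.95105038e-01 -1.33245460e+00]
 [ 0.00000000e+00  0.00000000e+00  0.00000000e+00  1.00000000e+00]]
wrist [[338.42646661   0.         314.92568386]
 [  0.         338.42646661 196.74284938]
 [  0.           0.           1.        ]] [[ 0.29988758  0.95397258 -0.00193782 -0.64889423]
 [-0.91914476  0.28839416 -0.26833138  0.0328514 ]
 [-0.25542192  0.08225039  0.96332472 -0.39068902]
 [ 0.          0.          0.          1.        ]]
```

View pics/top0.png

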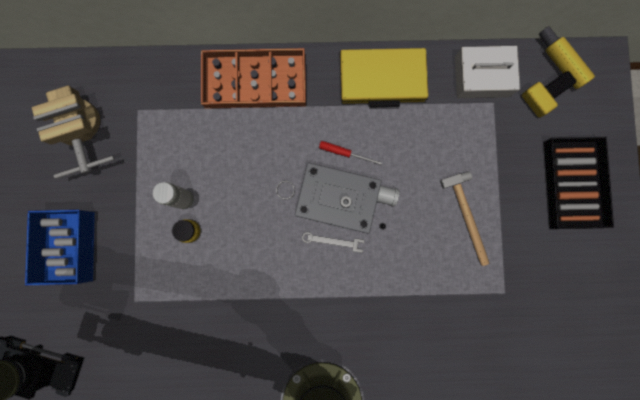

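View pics/scene0.png

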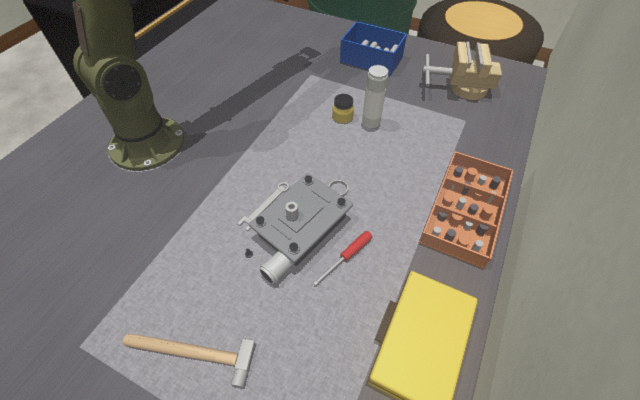

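View pics/wrist0.png

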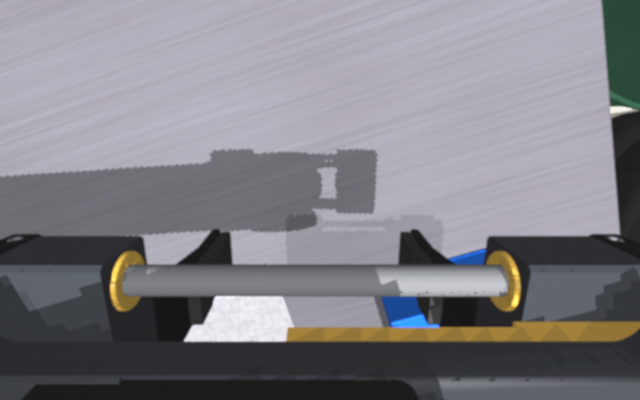

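The top view shows the pins near (313,171), (373,184), (363,224) and (304,210). The spout is at (390,196), next to the pin at (373,184). I'll measure these in both views.

```bash
cat > h.py <<'E'
import numpy as np, cv2
def ray(c,u,v):
    K=c["mtx"];V=c["view"];d=np.array([(u-K[0,2])/K[0,0],-(v-K[1,2])/K[1,1],-1.])
    R=V[:3,:3];return -R.T@V[:3,3],R.T@d
def plane(c,u,v,z):
    o,d=ray(c,u,v);return o+d*(z-o[2])/d[2]
def proj(c,p):
    q=c["view"][:3,:3]@np.asarray(p)+c["view"][:3,3];return c["mtx"][0,0]*q[0]/-q[2]+c["mtx"][0,2],c["mtx"][1,1]*-q[1]/-q[2]+c["mtx"][1,2]
def tri(c1,p1,c2,p2):
    o1,d1=ray(c1,*p1);o2,d2=ray(c2,*p2)
    t=np.linalg.lstsq(np.c_[d1,-d2],o2-o1,rcond=None)[0]
    a,b=o1+t[0]*d1,o2+t[1]*d2;return (a+b)/2,np.linalg.norm(a-b)
def dark(c,u,v,r=8,th=None):
    g=c["color"].astype(float).mean(2);u0,v0=int(u)-r,int(v)-r;p=g[v0:v0+2*r+1,u0:u0+2*r+1]
    bg=np.median(p);w=np.clip((bg-15-p)/(bg-p.min()),0,1);w[w<0.25]=0
    n,l=cv2.connectedComponents((w>0).astype(np.uint8));k=max(range(1,n),key=lambda i:w[l==i].sum());w[l!=k]=0
    yy,xx=np.mgrid[:2*r+1,:2*r+1];return u0+(w*xx).sum()/w.sum(),v0+(w*yy).sum()/w.sum(),(w>0).sum()
E
python3 - <<'E'
from h import *
t=dict(np.load("top0.npz"));s=dict(np.load("scene0.npz"))
for n,p,q in (("spout",(373,184),(293,247)),("diag",(304,210),(308,179)),("beside",(363,224),(260,220)),("last",(313,171),(341,202))):
    a=dark(t,*p,7);b=dark(s,*q,9);T,e=tri(t,a[:2],s,b[:2])
    print(n,np.round(a,1),np.round(b,1),"plane77",plane(t,a[0],a[1],.075).round(4),plane(s,b[0],b[1],.075).round(4),"tri",T.round(4),round(e,4))
im=np.hstack([cv2.resize(t["color"][150:250,270:420],None,fx=4,fy=4,interpolation=2)[:, :400*2]])
cv2.imwrite("pics/c1.png",im[:,:,::-1])
im=cv2.resize(s["color"][160:300,230:380],None,fx=4,fy=4,interpolation=2)
cv2.imwrite("pics/c2.png",im[:,:,::-1])
E
```

```text
spout [372.4 184.8  37. ] [293.4 247.   77. ] plane77 [ 0.6028 -0.1523  0.075 ] [ 0.603  -0.1535  0.075 ] tri [ 0.6027 -0.1526  0.0736] 0.0006
diag [303.4 209.   38. ] [308.1 179.3  58. ] plane77 [0.5396 0.0402 0.075 ] [0.5412 0.0367 0.075 ] tri [0.5396 0.0401 0.0706] 0.0006
beside [363.4 223.5  40. ] [259.8 220.3  67. ] plane77 [ 0.496  -0.1242  0.075 ] [ 0.497 -0.126  0.075] tri [ 0.496  -0.1245  0.0725] 0.0004
last [313.1 170.8  38. ] [341.1 201.6  61. ] plane77 [0.6453 0.0113 0.075 ] [0.6463 0.0095 0.075 ] tri [0.6456 0.0113 0.0724] 0.0001
```

View pics/c1.png

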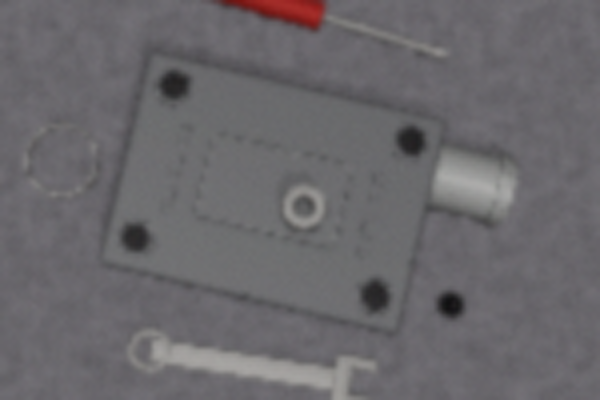

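View pics/c2.png

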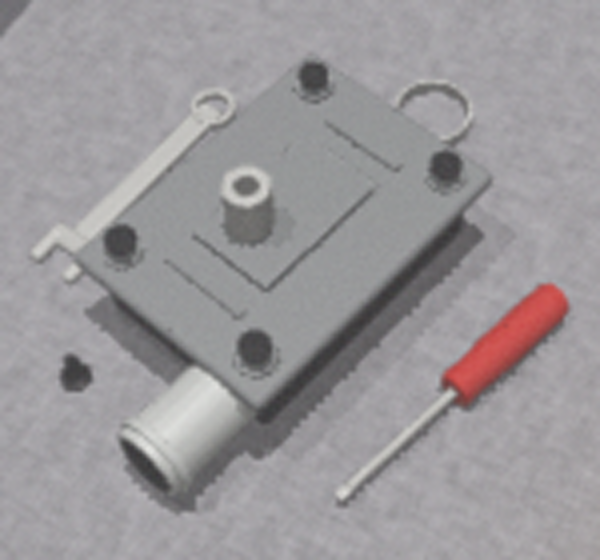

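```bash
cat >> h.py <<'E'
from scipy.spatial.transform import Rotation as Ro
PIN=dict(spout=(.6028,-.1523),diag=(.5396,.0402),beside=(.496,-.1242),last=(.6453,.0113))
def go(name,z):
    from rig import telemetry
    s=telemetry.sense();R=Ro.from_quat(s["ee_rot"]).as_matrix()
    print(s["clock"],s["position"].round(4),s["wrist_force"].round(2),round(s["gripper_width"],4),"tool cm",(R.T@(np.r_[PIN[name],z]-s["position"])*100).round(2), "tilt",R[:,2].round(4))
E
python3 -c "
from h import *
go('spout',.20)
t=dict(np.load('top0.npz'));print(plane(t,165,192,.19),plane(t,185,231,.07),plane(t,346,202,.106))"
```

```text
0.15 [0.1944 0.6198 0.1913] [0.85 0.08 0.23] 0.0874 tool cm [-61.46  62.07  -0.77] tilt [-3.0e-04 -1.5e-03 -1.0e+00]
[0.58169684 0.38440402 0.19      ] [0.48615873 0.36731025 0.07      ] [ 0.55383753 -0.07607763  0.106     ]
```

Request:
move_arm(plan=[[[0,0,-2,0,0,0,0],[0,0,-2,0,0,0,0],[-3.6,3.6,0,0,0,0,0],[-3.6,3.6,0,0,0,0,0],[-3.6,3.6,0,0,0,0,0],[-3.6,3.6,0,0,0,0,0],[-3.6,3.6,0,0,0,0,0],[-3.6,3.6,0,0,0,0,0],[-3.6,3.6,0,0,0,0,0],[-3.6,3.6,0,0,0,0,0]]], grip_force=10)

```text
clock: 1.4
position: [0.3842, 0.2581, 0.234]
ee_rot: [0.806, 0.592, 0.001, -0.0]
wrist_force: [0.7, -0.3, 0.8]
gripper_width: 0.0019
```

```bash
python3 -c "
from h import *
go('spout',.12)"
```

```text
1.4 [0.3842 0.2581 0.234 ] [ 0.73 -0.26  0.75] 0.0019 tool cm [-32.65  33.12  11.36] tilt [ 0.0019  0.0021 -1.    ]
```

Request:
move_arm(plan=[[[-3.6,3.7,0,0,0,0,0],[-3.6,3.7,0,0,0,0,0],[-3.6,3.7,0,0,0,0,0],[-3.6,3.7,0,0,0,0,0],[-3.6,3.7,0,0,0,0,0],[-3.6,3.7,0,0,0,0,0],[-3.6,3.7,2,0,0,0,0],[-3.6,3.7,2,0,0,0,0],[-3.6,3.5,2,0,0,0,0],[0,0,2,0,0,0,0],[0,0,2,0,0,0,0],[0,0,0,0,0,0,0]]])

```text
clock: 2.9
position: [0.6011, -0.1465, 0.1308]
ee_rot: [0.805, 0.593, -0.001, -0.002]
wrist_force: [0.8, 0.0, 0.1]
gripper_width: 0.0004
```

```bash
python3 - <<'E'
from h import *
from rig import vision
go('spout',.08)
for n in ("scene","wrist"):
    c=vision.camera(n)
    im=c["color"] if n=="wrist" else cv2.resize(c["color"][130:300,200:400],None,fx=3.5,fy=3.5)
    cv2.imwrite(f"pics/{n}1.png",im[:,:,::-1])
E
```

```text
2.9 [ 0.6011 -0.1465  0.1308] [0.83 0.01 0.14] 0.0004 tool cm [-0.51  0.35  5.08] tilt [-0.0027  0.0018 -1.    ]
```

View pics/scene1.png

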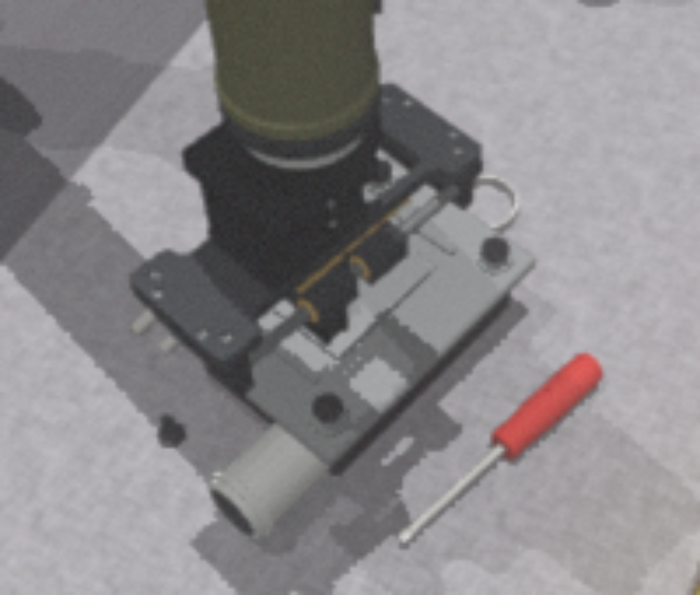

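View pics/wrist1.png

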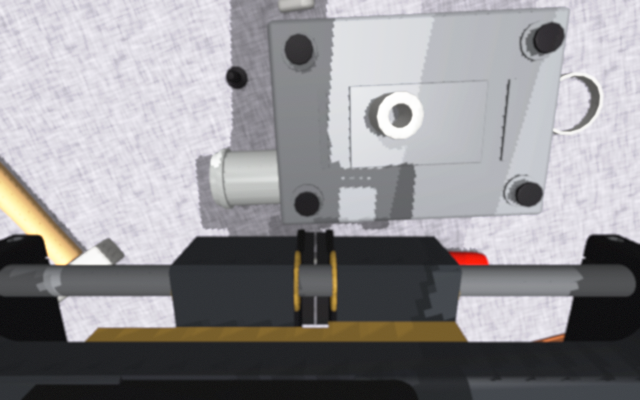

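The wrist view shows the spout pin at (307,203), beside at (299,49), diagonal at (548,38), last at (525,193), and the shut fingertips at about (316,235). I'll check the pin positions from this view.

```bash
python3 - <<'E'
from h import *
from rig import vision,telemetry
c=vision.camera("wrist");s=telemetry.sense()
for n,p in (("spout",(307,203)),("beside",(299,49)),("diag",(548,38)),("last",(525,193))):
    a=dark(c,*p,20);print(n,np.round(a,1),plane(c,a[0],a[1],.0765).round(4),"range pt z",(lambda o,d,r:(o+d*r)[2].round(4))(*ray(c,a[0],a[1]),c["range_z"][int(round(a[1])),int(round(a[0]))]),PIN[n])
print(proj(c,s["position"]))
E
```

```text
spout [307.  202.4 492. ] [ 0.6017 -0.1536  0.0765] range pt z 0.0784 (0.6028, -0.1523)
beside [299.   48.8 657. ] [ 0.4961 -0.1256  0.0765] range pt z 0.0767 (0.496, -0.1242)
diag [547.2  36.7 687. ] [0.5389 0.0368 0.0765] range pt z 0.076 (0.5396, 0.0402)
last [526.8 192.3 610. ] [0.644  0.0087 0.0765] range pt z 0.0771 (0.6453, 0.0113)
(np.float64(314.76420019170723), np.float64(227.9365202549655))
```

```bash
sed -i 's/^PIN=.*/PIN=dict(spout=(.602,-.153),diag=(.539,.0385),beside=(.496,-.125),last=(.6447,.010))/' h.py; python3 -c "
from h import *
go('spout',.082)"
```

```text
3.05 [ 0.6028 -0.1477  0.1334] [-0.7   0.75 -0.24] 0.0005 tool cm [-0.54  0.07  5.14] tilt [ 1.9e-03  7.0e-04 -1.0e+00]
```

Request:
move_arm(plan=[[[-0.5,0.1,1,0,0,0,0],[0,0,1,0,0,0,0],[0,0,1,0,0,0,0],[0,0,1,0,0,0,0],[0,0,0.5,0,0,0,0],[0,0,0,0,0,0,0]]])

```text
clock: 3.8
position: [0.6013, -0.1539, 0.0866]
ee_rot: [0.806, 0.592, -0.0, -0.0]
wrist_force: [-0.1, 0.0, -0.5]
gripper_width: 0.0005
```

```bash
python3 - <<'E'
from h import *
from rig import vision
for i in range(4): go('spout',.069);c=vision.camera("scene")
im=cv2.resize(c["color"][160:300,200:380],None,fx=4,fy=4)
cv2.imwrite("pics/s2.png",im[:,:,::-1])
E
```

```text
3.8 [ 0.6013 -0.1539  0.0866] [-0.13  0.02 -0.52] 0.0005 tool cm [0.1  0.04 1.76] tilt [-8.e-04  1.e-04 -1.e+00]
3.85 [ 0.6016 -0.154   0.0871] [-0.05  0.07  0.55] 0.0004 tool cm [0.11 0.01 1.81] tilt [-1.e-04 -1.e-04 -1.e+00]
3.9 [ 0.6018 -0.1541  0.0874] [ 0.03  0.06 -0.03] 0.0005 tool cm [ 0.11 -0.01  1.84] tilt [ 5.e-04 -1.e-04 -1.e+00]
3.95 [ 0.6018 -0.1541  0.0875] [0.56 0.04 0.33] 0.0009 tool cm [ 0.11 -0.02  1.85] tilt [ 7.e-04 -1.e-04 -1.e+00]
```

View pics/s2.png

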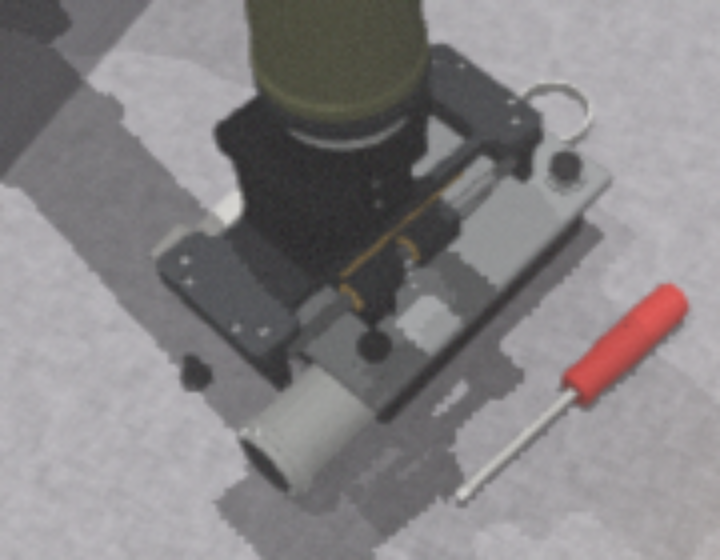

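Request:
move_arm(plan=[[[0,0,0.2,0,0,0,0],[0,0,0.2,0,0,0,0],[0,0,0.2,0,0,0,0],[0,0,0.2,0,0,0,0],[0,0,0.1,0,0,0,0],[0,0,0.1,0,0,0,0],[0,0,0.1,0,0,0,0],[0,0,0.1,0,0,0,0],[0,0,0,0,0,0,0]]])

```text
clock: 5.12
position: [0.6015, -0.1539, 0.0751]
ee_rot: [0.806, 0.592, -0.0, -0.0]
wrist_force: [1.1, 0.9, -0.1]
gripper_width: 0.0004
```

Request:
move_arm(plan=[[[0,0,0.1,0,0,0,0],[0,0,0.1,0,0,0,0]]])

```text
clock: 5.38
position: [0.6016, -0.154, 0.0731]
ee_rot: [0.806, 0.592, 0.0, 0.0]
wrist_force: [-0.6, -0.8, -0.2]
gripper_width: 0.0004
```

Request:
move_arm(plan=[[[0,0,0.1,0,0,0,0],[0,0,0.1,0,0,0,0]]])

```text
clock: 5.62
position: [0.6015, -0.1539, 0.071]
ee_rot: [0.806, 0.592, 0.0, -0.0]
wrist_force: [-0.1, -0.4, -0.8]
gripper_width: 0.0004
```

No contact force yet, so I'll look again before going further.

```bash
python3 - <<'E'
from h import *
from rig import vision
go('spout',.069)
c=vision.camera("scene")
im=cv2.resize(c["color"][190:290,230:350],None,fx=6,fy=6,interpolation=2)
cv2.imwrite("pics/s3.png",im[:,:,::-1])
c=vision.camera("wrist"); go('spout',.069)
im=cv2.resize(c["color"][150:270,230:400],None,fx=4,fy=4,interpolation=2)
cv2.imwrite("pics/w3.png",im[:,:,::-1])
E
```

```text
5.625 [ 0.6015 -0.1539  0.071 ] [-0.08 -0.41 -0.77] 0.0004 tool cm [0.1  0.02 0.2 ] tilt [-0.e+00  1.e-04 -1.e+00]
5.725 [ 0.6014 -0.1539  0.071 ] [-0.36  0.34 -0.17] 0.0005 tool cm [0.11 0.03 0.2 ] tilt [-2.e-04  1.e-04 -1.e+00]
```

View pics/s3.png

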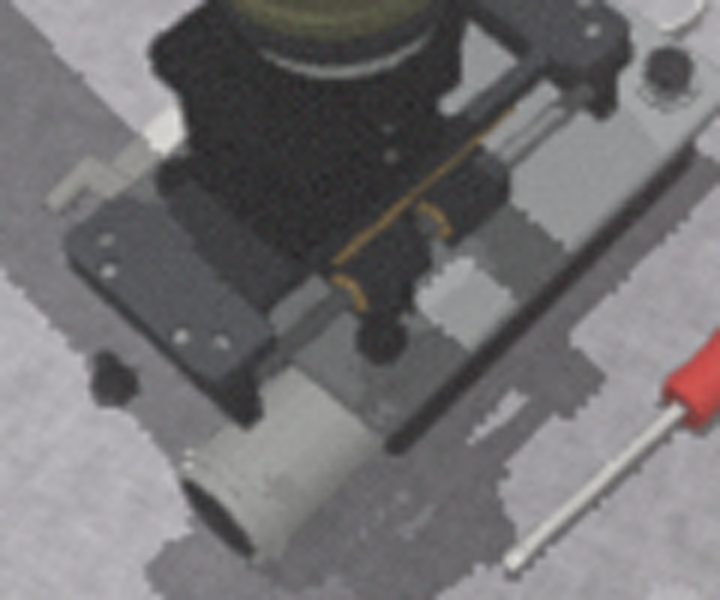

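View pics/w3.png

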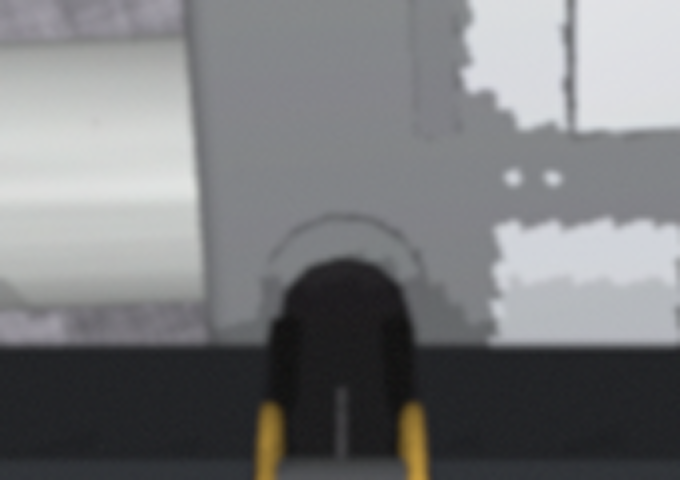

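```bash
python3 - <<'E'
from h import *
from rig import vision
for n in ("scene","wrist","top"):
    c=vision.camera(n);K=c["mtx"];V=c["view"];print(n,"cam at",(-V[:3,:3].T@V[:3,3]).round(3),"tcp px",np.round(proj(c,(.6015,-.1539,.071)),1),"pin px",np.round(proj(c,(.602,-.153,.077)),1))
    vv,uu=np.mgrid[:400,:640];r=c["range_z"]
    P=np.stack([(uu-K[0,2])/K[0,0]*r,-(vv-K[1,2])/K[1,1]*r,-r],-1)
    W=(P-V[:3,3])@V[:3,:3]
    m=(abs(W[...,0]-.602)<.025)&(abs(W[...,1]+.153)<.025)&(W[...,2]>.055)&(W[...,2]<.1)&(r>0)
    Q=W[m]*1000;g={}
    for x,y,z in Q: g.setdefault((int((x-602)//5),int((y+153)//5)),[]).append(z)
    for i in range(-5,5): print(i*5,[ "%5.1f"%np.median(g[(i,j)]) if (i,j) in g else "  -  " for j in range(-5,5)])
E
```

```text
scene cam at [ 0.84  -0.498  0.807] tcp px [292.9 247.7] pin px [293.1 246.2]
-25 ['  -  ', ' 59.9', ' 61.5', ' 62.3', ' 62.3', ' 62.1', ' 61.1', ' 60.9', '  -  ', '  -  ']
-20 ['  -  ', ' 61.4', ' 61.2', ' 62.1', ' 61.4', ' 61.8', ' 62.4', ' 61.5', '  -  ', '  -  ']
-15 ['  -  ', ' 59.8', ' 61.1', ' 62.1', ' 65.5', ' 61.2', '  -  ', '  -  ', '  -  ', '  -  ']
-10 ['  -  ', ' 61.2', ' 62.1', ' 64.5', ' 76.1', ' 77.0', '  -  ', '  -  ', '  -  ', '  -  ']
-5 [' 59.4', ' 62.0', ' 62.9', ' 70.0', ' 76.5', '  -  ', '  -  ', '  -  ', ' 62.3', ' 61.0']
0 [' 59.7', ' 62.5', ' 62.8', ' 64.8', ' 76.6', ' 79.3', ' 77.3', ' 68.5', ' 62.7', ' 62.6']
5 [' 60.8', ' 62.6', ' 61.3', ' 65.9', ' 71.4', ' 76.8', ' 65.7', ' 62.3', ' 61.3', ' 62.0']
10 [' 60.9', ' 62.8', ' 62.2', ' 60.3', ' 63.2', ' 60.6', ' 61.4', ' 60.7', ' 61.8', ' 62.6']
15 [' 60.1', ' 58.4', ' 61.5', ' 62.5', ' 61.2', ' 62.1', ' 61.2', ' 61.7', ' 63.3', ' 61.5']
20 ['  -  ', '  -  ', '  -  ', ' 58.9', ' 58.2', ' 58.9', ' 59.3', ' 60.7', ' 63.0', ' 61.7']
wrist cam at [ 0.532 -0.132  0.264] tcp px [315.3 227. ] pin px [317.  230.9]
-2
[... 1257 characters left out ...]
  -  ', '  -  ', '  -  ', '  -  ', '  -  ']
-10 ['  -  ', '  -  ', '  -  ', '  -  ', '  -  ', '  -  ', '  -  ', '  -  ', '  -  ', '  -  ']
-5 ['  -  ', '  -  ', '  -  ', '  -  ', '  -  ', '  -  ', '  -  ', '  -  ', '  -  ', '  -  ']
0 ['  -  ', '  -  ', '  -  ', '  -  ', '  -  ', '  -  ', '  -  ', '  -  ', '  -  ', '  -  ']
5 ['  -  ', '  -  ', '  -  ', '  -  ', '  -  ', '  -  ', '  -  ', '  -  ', '  -  ', '  -  ']
10 ['  -  ', '  -  ', '  -  ', '  -  ', '  -  ', '  -  ', '  -  ', '  -  ', '  -  ', '  -  ']
15 ['  -  ', '  -  ', '  -  ', '  -  ', '  -  ', '  -  ', '  -  ', '  -  ', '  -  ', '  -  ']
20 ['  -  ', '  -  ', '  -  ', '  -  ', '  -  ', '  -  ', '  -  ', '  -  ', '  -  ', '  -  ']
```

```bash
python3 - <<'E'
from h import *
from rig import vision
np.set_printoptions(linewidth=220)
for n,(u0,u1,v0,v1) in {"scene":(286,304,230,254),"wrist":(290,342,200,262)}.items():
    c=vision.camera(n);K=c["mtx"];V=c["view"]
    vv,uu=np.mgrid[:400,:640];r=c["range_z"]
    P=np.stack([(uu-K[0,2])/K[0,0]*r,-(vv-K[1,2])/K[1,1]*r,-r],-1)
    W=((P-V[:3,3])@V[:3,:3]*1000).round().astype(int)
    st=1 if n=="scene" else 4
    for v in range(v0,v1,2): print(v,' '.join("%d,%d,%d"%tuple(W[v,u]-[602,-153,0]) if r[v,u]>0 else '-' for u in range(u0,u1,st*2)))
E
```

```text
230 14,-38,209 16,-33,204 16,-28,196 20,-26,196 23,-24,196 26,-22,196 29,-20,194 33,-18,195 -7,54,63
232 13,-38,201 15,-33,195 18,-31,195 21,-29,194 25,-28,196 28,-26,195 31,-23,192 33,-19,189 -5,51,60
234 - 17,-37,195 20,-34,194 24,-34,196 28,-32,196 30,-28,192 31,-24,186 33,-20,183 -2,45,61
236 14,-41,192 18,-39,193 23,-39,196 25,-37,194 28,-34,193 30,-30,187 31,-24,180 -4,39,61 0,41,61
238 16,-43,190 20,-43,192 24,-42,193 27,-39,192 28,-34,185 30,-30,181 13,4,116 -1,33,62 3,36,61
240 17,-47,188 20,-43,185 24,-43,187 26,-39,183 28,-34,177 10,-1,112 12,4,108 - 5,31,61
242 19,-49,185 -20,11,63 22,-41,175 26,-40,177 7,-5,109 10,-1,105 -1,23,59 4,24,61 8,26,61
244 -22,4,63 -18,7,62 -10,3,75 6,-12,109 9,-9,108 3,7,78 3,17,62 7,19,63 10,22,61
246 -19,-1,64 -16,3,61 -5,-5,81 -2,-1,77 1,2,76 6,3,78 6,11,64 9,15,62 13,17,61
248 -17,-4,62 -12,-3,64 -4,-7,77 1,-6,79 3,-2,75 8,-1,77 9,5,69 11,10,61 16,12,63
250 -15,-9,62 -10,-8,65 -5,-7,66 2,-9,75 6,-6,74 7,0,66 11,2,66 14,5,62 18,8,60
252 -12,-13,62 -8,-11,61 -4,-10,63 1,-9,65 5,-7,65 9,-5,66 13,-2,63 16,2,60 20,3,61
200 -19,-12,62 -18,-7,63 
[... 1456 characters left out ...]
,117 -9,1,114 -9,5,117 -9,9,119 -34,16,181
244 -38,4,182 -13,-5,121 -10,-2,117 -8,1,115 -8,5,118 -9,9,121 -35,16,183
246 -38,4,185 -13,-5,124 -10,-2,120 -8,1,116 -9,5,121 -9,9,124 -35,16,185
248 -38,4,186 -13,-5,126 -11,-2,123 -7,0,117 -8,5,122 -9,8,126 -34,16,185
250 -38,4,186 -13,-5,128 -10,-2,124 -5,0,116 -9,5,125 -9,8,128 -35,16,187
252 -38,4,188 -36,5,184 -11,-2,127 -5,0,116 -9,5,127 -32,13,181 -34,15,187
254 -38,4,189 -36,6,187 -10,-2,129 -3,-1,116 -9,5,129 -32,13,181 -35,15,189
256 -38,4,190 -37,6,188 -11,-2,131 - -8,5,131 -31,13,182 -34,15,189
258 -38,5,192 -36,5,187 -11,-2,133 -2,-1,117 -9,5,133 -30,12,181 -35,15,191
260 -38,5,192 -35,5,187 -10,-2,134 -1,-1,117 -8,4,134 -30,12,182 -
```

Depth shows the pin still at 77.5 mm and the fingertip's lower edge at about 102 mm. The TCP reading says 71 mm, so reading and tip disagree by about 30 mm. Horizontally the finger sits over the pin. I'll map the tip and the gripper's underside before going lower.

```bash
cat >> h.py <<'E'
def cloud(c):
    K=c["mtx"];V=c["view"];vv,uu=np.mgrid[:400,:640];r=c["range_z"]
    P=np.stack([(uu-K[0,2])/K[0,0]*r,-(vv-K[1,2])/K[1,1]*r,-r],-1)
    return ((P-V[:3,3])@V[:3,:3])[r>0]
E
python3 - <<'E'
from h import *
from rig import vision,telemetry
s=telemetry.sense();R=Ro.from_quat(s["ee_rot"]).as_matrix()
for n in ("scene","wrist"):
    W=cloud(vision.camera(n));T=(W-s["position"])@R*1000
    print(n)
    for a in range(-110,111,20):
        m=(abs(T[:,0]-a)<10)&(abs(T[:,1])<100)&(W[:,2]>.09)&(W[:,2]<.3)
        if m.any():
            q=T[m];print(a,"lowest z world",(W[m,2]*1000).min().round(),np.percentile(W[m,2]*1000,3).round(),"tool y range",np.percentile(q[:,1],[1,99]).round())
E
```

```text
scene
-90 lowest z world 171.0 179.0 tool y range [-35.  38.]
-70 lowest z world 175.0 187.0 tool y range [-36.  37.]
-50 lowest z world 182.0 188.0 tool y range [-33.  37.]
-30 lowest z world 175.0 184.0 tool y range [-35.  38.]
-10 lowest z world 102.0 110.0 tool y range [ 7. 38.]
10 lowest z world 102.0 114.0 tool y range [ 9. 38.]
30 lowest z world 177.0 181.0 tool y range [19. 38.]
50 lowest z world 184.0 186.0 tool y range [18. 33.]
70 lowest z world 174.0 185.0 tool y range [-22.  37.]
90 lowest z world 171.0 174.0 tool y range [-35.  38.]
wrist
-90 lowest z world 171.0 172.0 tool y range [-37.  -5.]
-70 lowest z world 171.0 173.0 tool y range [-37.  -3.]
-50 lowest z world 183.0 186.0 tool y range [-33. -22.]
-30 lowest z world 176.0 182.0 tool y range [-38. -23.]
-10 lowest z world 102.0 129.0 tool y range [-38.   4.]
10 lowest z world 102.0 134.0 tool y range [-38.   5.]
30 lowest z world 176.0 183.0 tool y range [-38. -21.]
50 lowest z world 90.0 100.0 tool y range [-80. -21.]
70 lowest z world 90.0 100.0 tool y range [-79.  -4.]
90 lowest z world 171.0 173.0 tool y range [-37. -16.]
```

Request:
move_arm(plan=[[[-0.05,0,0.3,0,0,0,0],[0,0,0.3,0,0,0,0],[0,0,0.3,0,0,0,0],[0,0,0.3,0,0,0,0],[0,0,0.2,0,0,0,0],[0,0,0.2,0,0,0,0],[0,0,0.1,0,0,0,0],[0,0,0,0,0,0,0]]])

```text
clock: 7.08
position: [0.6014, -0.1544, 0.0541]
ee_rot: [0.806, 0.592, 0.0, -0.0]
wrist_force: [-0.7, 0.6, 0.2]
gripper_width: 0.0005
```

```bash
cat > tip.py <<'E'
from h import *
from rig import vision,telemetry
import sys
def main(name,off=.03):
    s=telemetry.sense();R=Ro.from_quat(s["ee_rot"]).as_matrix();T0=s["position"]+[0,0,off]
    print("clock",s["clock"],"pos",s["position"].round(4),"F",s["wrist_force"].round(1))
    for n in ("scene","wrist"):
        c=vision.camera(n);W=cloud(c);T=(W-T0)@R*1000
        # finger faces: |x|<14,|y|<14 above pin head
        m=(abs(T[:,0])<14)&(abs(T[:,1])<15)&(W[:,2]>.0795)&(W[:,2]<.13)
        if m.any():
            z=W[m,2]*1000;print(n,"finger pts",m.sum(),"z low",np.percentile(z,[0,2,5,10]).round(1),"x",np.percentile(T[m,0],[2,98]).round(1),"y",np.percentile(T[m,1],[2,98]).round(1))
        for k,p in PIN.items():
            d=np.hypot(W[:,0]-p[0],W[:,1]-p[1]);h=(d<.012)&(W[:,2]>.067)&(W[:,2]<.0795)
            if h.sum()>3: print("   ",k,h.sum(),"head z med",(np.median(W[h,2])*1000).round(1))
        cv2.imwrite(f"pics/{n}_{s['clock']:.2f}.png",c["color"][:,:,::-1])
if __name__=="__main__": main(sys.argv[1])
E
python3 tip.py spout
```

```text
clock 7.075 pos [ 0.6014 -0.1544  0.0541] F [-0.7  0.6  0.2]
scene finger pts 26 z low [79.7 81.7 83.9 85.4] x [-8.1  9.2] y [-0.5 11.4]
    spout 17 head z med 76.4
    diag 28 head z med 75.7
    beside 41 head z med 75.9
    last 45 head z med 76.2
wrist finger pts 1126 z low [79.6 85.9 87.2 89.5] x [-8.4  7.7] y [-11.   -4.2]
    spout 154 head z med 77.7
    beside 1500 head z med 76.7
    last 767 head z med 76.6
```

Request:
move_arm(plan=[[[0,0,0.1,0,0,0,0],[0,0,0.1,0,0,0,0],[0,0,0.1,0,0,0,0],[0,0,0.1,0,0,0,0],[0,0,0.1,0,0,0,0],[0,0,0,0,0,0,0]]])

```text
clock: 7.92
position: [0.6013, -0.1544, 0.049]
ee_rot: [0.806, 0.592, -0.0, -0.0]
wrist_force: [-0.7, -0.0, -0.1]
gripper_width: 0.0004
```

Request:
move_arm(plan=[[[0,0,0.1,0,0,0,0],[0,0,0.1,0,0,0,0]]])

```text
clock: 8.18
position: [0.6015, -0.1545, 0.0476]
ee_rot: [0.806, 0.592, 0.0, -0.0]
wrist_force: [-2.5, 0.5, 5.3]
gripper_width: 0.0004
```

Request:
move_arm(plan=[[[0,0,0.1,0,0,0,0],[0,0,0.1,0,0,0,0]]])

```text
clock: 8.43
position: [0.6015, -0.1544, 0.0458]
ee_rot: [0.806, 0.592, 0.0, -0.0]
wrist_force: [-1.9, 0.8, 5.4]
gripper_width: 0.0003
```

Request:
move_arm(plan=[[[0,0,0.1,0,0,0,0],[0,0,0.1,0,0,0,0],[0,0,0.1,0,0,0,0]]])

```text
clock: 8.8
position: [0.6015, -0.1545, 0.0428]
ee_rot: [0.806, 0.592, 0.0, -0.0]
wrist_force: [-2.8, 0.5, 5.0]
gripper_width: 0.0003
```

Request:
move_arm(plan=[[[0,0,0.1,0,0,0,0],[0,0,0,0,0,0,0]]])

```text
clock: 9.05
position: [0.6015, -0.1544, 0.0417]
ee_rot: [0.806, 0.592, 0.0, -0.0]
wrist_force: [-1.4, 0.2, 5.2]
gripper_width: 0.0005
```

Request:
move_arm(plan=[[[0,0,0.1,0,0,0,0],[0,0,0,0,0,0,0]]])

```text
clock: 9.3
position: [0.6015, -0.1544, 0.0405]
ee_rot: [0.806, 0.592, 0.0, 0.0]
wrist_force: [-1.2, 0.4, 5.2]
gripper_width: 0.0009
```

Request:
move_arm(plan=[[[0,0,0.05,0,0,0,0],[0,0,0,0,0,0,0]]])

```text
clock: 9.55
position: [0.6015, -0.1544, 0.0398]
ee_rot: [0.806, 0.592, 0.0, 0.0]
wrist_force: [-1.9, -0.2, 4.9]
gripper_width: 0.0004
```

Request:
move_arm(plan=[[[0,0,0.05,0,0,0,0],[0,0,0,0,0,0,0]]])

```text
clock: 9.8
position: [0.6015, -0.1545, 0.0393]
ee_rot: [0.806, 0.592, 0.0, 0.0]
wrist_force: [-1.0, 1.3, 5.5]
gripper_width: 0.0008
```

Request:
move_arm(plan=[[[0,0,0.05,0,0,0,0],[0,0,0,0,0,0,0]]])

```text
clock: 10.05
position: [0.6015, -0.1545, 0.0391]
ee_rot: [0.806, 0.592, 0.0, -0.0]
wrist_force: [-1.7, 1.4, 6.6]
gripper_width: 0.0003
```

```bash
python3 tip.py spout
```

```text
clock 10.05 pos [ 0.6015 -0.1545  0.0391] F [-1.7  1.4  6.6]
scene finger pts 6 z low [79.8 79.8 79.9 79.9] x [-5.7 12.4] y [ 9.5 11.5]
    spout 14 head z med 71.6
    diag 29 head z med 75.7
    beside 42 head z med 76.8
    last 44 head z med 76.2
wrist finger pts 1637 z low [79.5 80.6 82.3 84.3] x [-7.6  6.9] y [-11.    9.4]
    spout 226 head z med 73.6
    beside 1430 head z med 76.7
    last 91 head z med 73.2
```

The force rose to 6.6 N and the finger moved only 0.2 mm of the last 0.5 mm, so the pin is home. I'll lift and check it, then go to the diagonal pin.

Request:
move_arm(plan=[[[0,0,-0.5,0,0,0,0],[0,0,-1,0,0,0,0],[0,0,-1.5,0,0,0,0],[0,0,-2,0,0,0,0],[0,0,-1.5,0,0,0,0],[0,0,0,0,0,0,0]]])

```text
clock: 10.9
position: [0.6027, -0.1548, 0.1057]
ee_rot: [0.806, 0.592, 0.001, 0.001]
wrist_force: [0.4, 0.1, 1.2]
gripper_width: 0.0006
```

```bash
python3 tip.py spout; python3 -c "
from h import *
go('diag',.080)"
```

```text
clock 10.9 pos [ 0.6027 -0.1548  0.1057] F [0.4 0.1 1.2]
    spout 51 head z med 69.0
    last 47 head z med 76.1
    spout 580 head z med 69.2
    diag 1046 head z med 76.1
    beside 919 head z med 76.7
    last 713 head z med 76.7
11.0 [ 0.6013 -0.1543  0.1036] [ 0.34  0.64 -1.02] 0.0003 tool cm [ 16.53 -11.71   2.37] tilt [ 0.e+00  3.e-04 -1.e+00]
```

Request:
move_arm(plan=[[[3.3,-2.3,0,0,0,0,0],[3.3,-2.3,0,0,0,0,0],[3.3,-2.3,0,0,0,0,0],[3.3,-2.4,0,0,0,0,0],[3.3,-2.4,0,0,0,0,0],[0,0,0,0,0,0,0],[0,0,0,0,0,0,0]]])

```text
clock: 11.88
position: [0.5388, 0.0373, 0.1032]
ee_rot: [0.806, 0.592, -0.0, 0.0]
wrist_force: [-0.5, -0.1, 0.3]
gripper_width: 0.0004
```

```bash
python3 tip.py diag; python3 -c "
from h import *
go('diag',.0475)"
```

```text
clock 11.875 pos [0.5388 0.0373 0.1032] F [-0.5 -0.1  0.3]
    spout 53 head z med 68.7
    diag 42 head z med 75.5
    beside 51 head z med 76.3
    last 45 head z med 76.6
    diag 628 head z med 76.4
    beside 687 head z med 76.8
11.975 [0.5392 0.0364 0.1035] [-0.    0.01  0.16] 0.0006 tool cm [ 0.2  -0.09  5.6 ] tilt [-1.e-04 -8.e-04 -1.e+00]
```

Request:
move_arm(plan=[[[0.15,0,1,0,0,0,0],[0,0,1,0,0,0,0],[0,0,1,0,0,0,0],[0,0,1,0,0,0,0],[0,0,0.7,0,0,0,0],[0,0,0.4,0,0,0,0],[0,0,0.2,0,0,0,0],[0,0,0.1,0,0,0,0],[0,0,0,0,0,0,0]]])

```text
clock: 13.1
position: [0.5397, 0.0395, 0.0499]
ee_rot: [0.806, 0.592, 0.0, 0.0]
wrist_force: [0.4, -0.3, -0.4]
gripper_width: 0.0005
```

```bash
python3 tip.py diag
```

```text
clock 13.1 pos [0.5397 0.0395 0.0499] F [ 0.4 -0.3 -0.4]
scene finger pts 84 z low [79.7 81.4 82.6 83.7] x [-11.5   8.5] y [-9.3 12. ]
    spout 49 head z med 68.6
    diag 15 head z med 75.2
    beside 50 head z med 76.1
    last 46 head z med 76.0
wrist finger pts 1632 z low [80.1 82.1 84.  87. ] x [-8.2  7.4] y [-11.    9.5]
    diag 147 head z med 76.0
```

Request:
move_arm(plan=[[[0,0,0.1,0,0,0,0],[0,0,0.1,0,0,0,0],[0,0,0.1,0,0,0,0]]])

```text
clock: 13.58
position: [0.5395, 0.0395, 0.0466]
ee_rot: [0.806, 0.592, 0.0, -0.0]
wrist_force: [-0.2, -0.3, -0.3]
gripper_width: 0.0003
```

Request:
move_arm(plan=[[[0,0,0.1,0,0,0,0],[0,0,0.1,0,0,0,0],[0,0,0.1,0,0,0,0]]])

```text
clock: 13.95
position: [0.5396, 0.0394, 0.0441]
ee_rot: [0.806, 0.592, 0.0, -0.0]
wrist_force: [-1.8, 0.5, 4.8]
gripper_width: 0.0002
```

Request:
move_arm(plan=[[[0,0,0.1,0,0,0,0],[0,0,0.1,0,0,0,0]]])

```text
clock: 14.2
position: [0.5396, 0.0395, 0.0421]
ee_rot: [0.806, 0.592, 0.0, -0.0]
wrist_force: [-2.4, -0.4, 3.8]
gripper_width: 0.0006
```

Request:
move_arm(plan=[[[0,0,0.1,0,0,0,0],[0,0,0,0,0,0,0]]])

```text
clock: 14.45
position: [0.5395, 0.0394, 0.041]
ee_rot: [0.806, 0.592, 0.0, -0.0]
wrist_force: [-0.6, -0.3, 4.6]
gripper_width: 0.0005
```

Request:
move_arm(plan=[[[0,0,0.1,0,0,0,0],[0,0,0,0,0,0,0]]])

```text
clock: 14.7
position: [0.5396, 0.0395, 0.0399]
ee_rot: [0.806, 0.592, 0.0, -0.0]
wrist_force: [-2.9, -0.3, 4.5]
gripper_width: 0.0006
```

Request:
move_arm(plan=[[[0,0,0.05,0,0,0,0],[0,0,0,0,0,0,0]]])

```text
clock: 14.95
position: [0.5396, 0.0394, 0.0393]
ee_rot: [0.806, 0.592, 0.0, -0.0]
wrist_force: [-1.5, -0.1, 4.8]
gripper_width: 0.0005
```

Request:
move_arm(plan=[[[0,0,0.05,0,0,0,0],[0,0,0,0,0,0,0]]])

```text
clock: 15.2
position: [0.5396, 0.0394, 0.039]
ee_rot: [0.806, 0.592, 0.0, -0.0]
wrist_force: [-2.6, -0.3, 7.6]
gripper_width: 0.0003
```

Request:
move_arm(plan=[[[0,0,-0.5,0,0,0,0],[0,0,-1,0,0,0,0],[0,0,-1.5,0,0,0,0],[0,0,-2,0,0,0,0],[0,0,-1.5,0,0,0,0],[0,0,0,0,0,0,0]]])

```text
clock: 15.95
position: [0.5408, 0.0396, 0.1053]
ee_rot: [0.806, 0.592, 0.002, 0.0]
wrist_force: [-0.3, -0.7, -1.2]
gripper_width: 0.0002
```

```bash
python3 tip.py diag; python3 -c "
from h import *
go('beside',.0475)"
```

```text
clock 15.95 pos [0.5408 0.0396 0.1053] F [-0.3 -0.7 -1.2]
    spout 48 head z med 68.7
    diag 31 head z med 69.5
    beside 48 head z med 76.1
    last 44 head z med 76.2
    diag 583 head z med 69.2
    beside 683 head z med 76.7
16.05 [0.5394 0.0395 0.1035] [-0.56 -0.18 -0.04] 0.0008 tool cm [-17.     0.78   5.6 ] tilt [-1.e-04  2.e-04 -1.e+00]
```

Request:
move_arm(plan=[[[-3.4,0.2,0,0,0,0,0],[-3.4,0.2,0,0,0,0,0],[-3.4,0.2,0,0,0,0,0],[-3.4,0.1,0,0,0,0,0],[-3.4,0.1,0,0,0,0,0],[0,0,0,0,0,0,0],[0,0,0,0,0,0,0]]])

```text
clock: 16.92
position: [0.4961, -0.1243, 0.1031]
ee_rot: [0.806, 0.592, -0.0, -0.001]
wrist_force: [0.7, 0.6, -0.1]
gripper_width: 0.0005
```

```bash
python3 -c "
from h import *
from rig import vision
vision.camera('top')
go('beside',.0475)"
```

```text
16.975 [ 0.4963 -0.1239  0.1032] [-0.29 -0.09 -1.  ] 0.0005 tool cm [-0.11  0.01  5.57] tilt [-7.e-04  5.e-04 -1.e+00]
```

Request:
move_arm(plan=[[[-0.1,0,1,0,0,0,0],[0,0,1,0,0,0,0],[0,0,1,0,0,0,0],[0,0,1,0,0,0,0],[0,0,0.7,0,0,0,0],[0,0,0.4,0,0,0,0],[0,0,0.2,0,0,0,0],[0,0,0.1,0,0,0,0],[0,0,0,0,0,0,0]]])

```text
clock: 18.1
position: [0.4962, -0.1261, 0.0498]
ee_rot: [0.806, 0.592, 0.0, 0.0]
wrist_force: [-0.3, 0.2, 0.3]
gripper_width: 0.0005
```

```bash
python3 tip.py beside
```

```text
clock 18.1 pos [ 0.4962 -0.1261  0.0498] F [-0.3  0.2  0.3]
scene finger pts 67 z low [79.7 81.9 82.6 84.9] x [-8.6 10.4] y [-0.9 12.2]
    spout 52 head z med 69.0
    diag 34 head z med 69.1
    beside 8 head z med 75.2
    last 47 head z med 76.0
wrist finger pts 1636 z low [79.9 81.9 83.9 87. ] x [-8.1  7.5] y [-11.1   9.4]
    diag 878 head z med 69.0
    beside 147 head z med 76.6
```

Request:
move_arm(plan=[[[0,0,0.1,0,0,0,0],[0,0,0.1,0,0,0,0],[0,0,0.1,0,0,0,0]]])

```text
clock: 18.58
position: [0.496, -0.1261, 0.0466]
ee_rot: [0.806, 0.592, 0.0, -0.0]
wrist_force: [-1.4, -0.8, 5.1]
gripper_width: 0.0008
```

Request:
move_arm(plan=[[[0,0,0.1,0,0,0,0],[0,0,0.1,0,0,0,0],[0,0,0.1,0,0,0,0]]])

```text
clock: 18.95
position: [0.4961, -0.1261, 0.044]
ee_rot: [0.806, 0.592, 0.0, -0.0]
wrist_force: [-1.6, 0.1, 4.8]
gripper_width: 0.0002
```

Request:
move_arm(plan=[[[0,0,0.1,0,0,0,0],[0,0,0.1,0,0,0,0],[0,0,0.1,0,0,0,0],[0,0,0,0,0,0,0]]])

```text
clock: 19.45
position: [0.496, -0.1261, 0.0409]
ee_rot: [0.806, 0.592, 0.0, -0.0]
wrist_force: [-1.8, -0.1, 4.7]
gripper_width: 0.0007
```

Request:
move_arm(plan=[[[0,0,0.1,0,0,0,0],[0,0,0,0,0,0,0]]])

```text
clock: 19.7
position: [0.496, -0.1261, 0.0398]
ee_rot: [0.806, 0.592, 0.0, -0.0]
wrist_force: [-1.5, 0.3, 4.4]
gripper_width: 0.0002
```

Request:
move_arm(plan=[[[0,0,0.05,0,0,0,0],[0,0,0,0,0,0,0]]])

```text
clock: 19.95
position: [0.4961, -0.1261, 0.0392]
ee_rot: [0.806, 0.592, 0.0, -0.0]
wrist_force: [-2.1, 0.4, 4.9]
gripper_width: 0.0006
```

Request:
move_arm(plan=[[[0,0,0.03,0,0,0,0],[0,0,0,0,0,0,0]]])

```text
clock: 20.2
position: [0.4961, -0.1261, 0.039]
ee_rot: [0.806, 0.592, 0.0, -0.0]
wrist_force: [-2.7, 0.3, 6.0]
gripper_width: 0.0002
```

Request:
move_arm(plan=[[[0,0,-0.5,0,0,0,0],[0,0,-1,0,0,0,0],[0,0,-1.5,0,0,0,0],[0,0,-2,0,0,0,0],[0,0,-1.5,0,0,0,0],[0,0,-0.5,0,0,0,0],[0,0,0,0,0,0,0]]])

```text
clock: 21.08
position: [0.4962, -0.126, 0.1091]
ee_rot: [0.806, 0.592, 0.0, 0.0]
wrist_force: [0.6, -0.2, -0.3]
gripper_width: 0.0002
```

```bash
python3 tip.py beside; python3 -c "
from h import *
go('last',.0475)"
```

```text
clock 21.075 pos [ 0.4962 -0.126   0.1091] F [ 0.6 -0.2 -0.3]
    spout 47 head z med 69.0
    diag 36 head z med 69.0
    beside 48 head z med 68.5
    last 45 head z med 76.2
    spout 14 head z med 68.0
    diag 609 head z med 69.0
    beside 563 head z med 69.2
    last 452 head z med 76.8
21.175 [ 0.4956 -0.126   0.1083] [-0.56  1.52 -0.38] 0.0003 tool cm [17.44 10.17  6.07] tilt [-9.e-04  1.e-04 -1.e+00]
```

Request:
move_arm(plan=[[[3.5,2,0,0,0,0,0],[3.5,2,0,0,0,0,0],[3.5,2,0,0,0,0,0],[3.5,2.1,0,0,0,0,0],[3.4,2,0,0,0,0,0],[0,0,0,0,0,0,0],[0,0,0,0,0,0,0]]])

```text
clock: 22.05
position: [0.6435, 0.0087, 0.1078]
ee_rot: [0.806, 0.592, -0.001, -0.0]
wrist_force: [0.7, -1.0, -0.0]
gripper_width: 0.0005
```

```bash
python3 -c "
from h import *
from rig import vision
vision.camera('top')
go('last',.0475)"
```

```text
22.1 [0.6435 0.0082 0.1083] [ 0.22 -0.37  0.18] 0.0006 tool cm [0.22 0.07 6.08] tilt [-1.5e-03 -9.0e-04 -1.0e+00]
```

Request:
move_arm(plan=[[[0.1,0,1,0,0,0,0],[0,0,1,0,0,0,0],[0,0,1,0,0,0,0],[0,0,1,0,0,0,0],[0,0,1,0,0,0,0],[0,0,0.5,0,0,0,0],[0,0,0.3,0,0,0,0],[0,0,0.1,0,0,0,0],[0,0,0,0,0,0,0]]])

```text
clock: 23.22
position: [0.645, 0.0107, 0.0501]
ee_rot: [0.806, 0.592, 0.0, 0.0]
wrist_force: [-0.2, 0.6, 0.1]
gripper_width: 0.0006
```

```bash
python3 tip.py last
```

```text
clock 23.225 pos [0.645  0.0107 0.0501] F [-0.2  0.6  0.1]
scene finger pts 60 z low [81.6 82.1 83.  83.7] x [-11.5  10. ] y [-8.5 11.6]
    spout 49 head z med 68.7
    diag 10 head z med 69.6
    beside 41 head z med 68.8
    last 13 head z med 75.1
wrist finger pts 1476 z low [80.  81.9 83.8 86.6] x [-8.2  7.5] y [-11.    9.6]
    spout 15 head z med 68.5
    diag 1482 head z med 69.0
    last 108 head z med 76.6
```

Request:
move_arm(plan=[[[0,0,0.1,0,0,0,0],[0,0,0.1,0,0,0,0],[0,0,0.1,0,0,0,0]]])

```text
clock: 23.7
position: [0.6447, 0.0107, 0.0468]
ee_rot: [0.806, 0.592, 0.0, -0.0]
wrist_force: [-0.1, 0.4, 3.6]
gripper_width: 0.0003
```

Request:
move_arm(plan=[[[0,0,0.1,0,0,0,0],[0,0,0.1,0,0,0,0],[0,0,0.1,0,0,0,0]]])

```text
clock: 24.08
position: [0.6448, 0.0107, 0.0445]
ee_rot: [0.806, 0.592, 0.0, -0.0]
wrist_force: [-2.2, -0.3, 4.9]
gripper_width: 0.0007
```

Request:
move_arm(plan=[[[0,0,0.1,0,0,0,0],[0,0,0.1,0,0,0,0],[0,0,0.1,0,0,0,0],[0,0,0,0,0,0,0]]])

```text
clock: 24.58
position: [0.6448, 0.0107, 0.0414]
ee_rot: [0.806, 0.592, 0.0, -0.0]
wrist_force: [-1.1, 0.7, 4.2]
gripper_width: 0.0005
```

Request:
move_arm(plan=[[[0,0,0.1,0,0,0,0],[0,0,0,0,0,0,0]]])

```text
clock: 24.82
position: [0.6448, 0.0107, 0.0402]
ee_rot: [0.806, 0.592, 0.0, -0.0]
wrist_force: [-2.0, 1.1, 5.1]
gripper_width: 0.0006
```

Request:
move_arm(plan=[[[0,0,0.06,0,0,0,0],[0,0,0,0,0,0,0]]])

```text
clock: 25.08
position: [0.6448, 0.0107, 0.0394]
ee_rot: [0.806, 0.592, 0.0, -0.0]
wrist_force: [-1.5, 1.2, 4.8]
gripper_width: 0.0003
```

Request:
move_arm(plan=[[[0,0,0.05,0,0,0,0],[0,0,0,0,0,0,0]]])

```text
clock: 25.32
position: [0.6448, 0.0107, 0.0391]
ee_rot: [0.806, 0.592, 0.0, -0.0]
wrist_force: [-3.3, 0.3, 6.0]
gripper_width: 0.0006
```

Request:
move_arm(plan=[[[0,0,-0.5,0,0,0,0],[0,0,-1,0,0,0,0],[0,0,-1.5,0,0,0,0],[0,0,-2,0,0,0,0],[0,0,-2.5,0,0,0,0],[0,0,-3,0,0,0,0],[0,0,-2.5,0,0,0,0],[0,0,0,0,0,0,0],[0,0,0,0,0,0,0]]])

```text
clock: 26.45
position: [0.6445, 0.0107, 0.1687]
ee_rot: [0.806, 0.592, 0.0, -0.0]
wrist_force: [0.3, 0.7, -0.8]
gripper_width: 0.0003
```

```bash
python3 tip.py last; ls pics
```

```text
clock 26.45 pos [0.6445 0.0107 0.1687] F [ 0.3  0.7 -0.8]
    spout 53 head z med 68.7
    diag 33 head z med 68.8
    beside 43 head z med 69.1
    last 40 head z med 68.6
    spout 381 head z med 69.1
    diag 502 head z med 69.0
    beside 512 head z med 69.0
    last 374 head z med 69.1
c1.png
c2.png
s2.png
s3.png
scene0.png
scene1.png
scene_10.05.png
scene_10.90.png
scene_11.88.png
scene_13.10.png
scene_15.95.png
scene_18.10.png
scene_21.07.png
scene_23.23.png
scene_26.45.png
scene_7.08.png
top0.png
w3.png
wrist0.png
wrist1.png
wrist_10.05.png
wrist_10.90.png
wrist_11.88.png
wrist_13.10.png
wrist_15.95.png
wrist_18.10.png
wrist_21.07.png
wrist_23.23.png
wrist_26.45.png
wrist_7.08.png
```

View pics/scene_26.45.png

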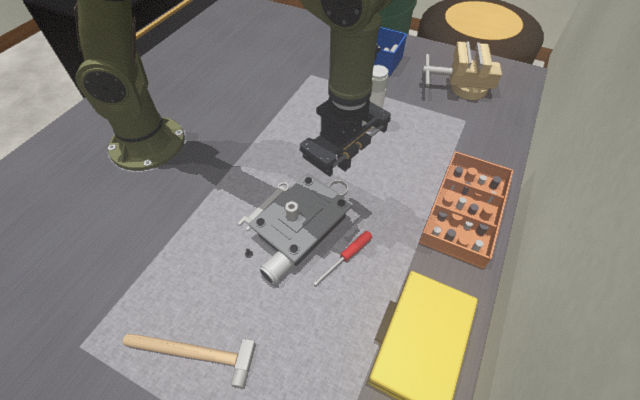

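View pics/wrist_26.45.png

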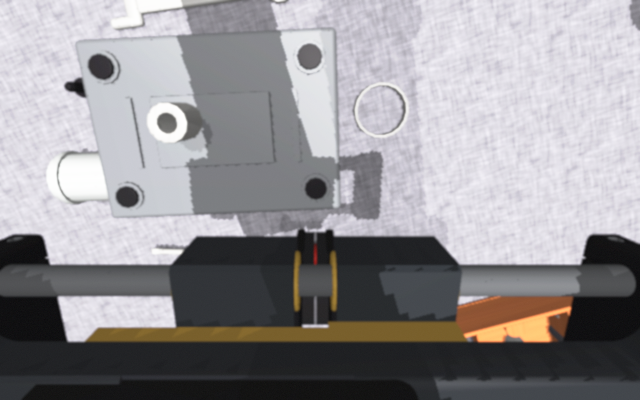

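The scene view shows the box, socket, spare pin, screwdriver, hammer and clamp at their starting pixels. For example, the socket is at (291,211), the spare pin at (249,253) and the hammer head at (244,362). All four heads sit low and the gripper is clear above the lid, so I'm handing in.

```bash
python3 -c "
from rig import workorder
print(workorder.hand_in())"
```

```text
the job is handed in; nothing more can be done
None
```

All four pins are pressed home in the order you set: spout corner, diagonal, beside, last. I used the shut fingertips in steps of 1 mm or less, and handed the job in at about 26.5 s.

- **Pin heights:** after the last lift, both depth views put all four heads at 68.6–69.1 mm, where home is 69 mm. They started at about 76–77.5 mm.
- **Force:** the vertical reading was about 5 N while the pins slid and 6.0–7.6 N as they bottomed out. I only read it at the end of each move, so short peaks in between were not seen.
- **Surroundings:** by eye, in the last scene picture, the box, socket, spare pin, hose clamp, screwdriver, wrench and hammer stood where they started, and the gripper was clear above. The spray can was partly hidden and the grease jar fully hidden behind the arm in that picture; I kept the arm's route clear of both. I did not measure these positions again.
- **Disagreement:** the reported TCP height was about 30 mm lower than the real fingertip. The first press met no force, so I checked with both cameras' depth and then worked from the camera heights and contact force.

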